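# Nest a set of stave baskets on the packing board

## Task

Make up the nest of three baskets on the round board for packing: first stand the large, low basket in the middle of the board, then stand the medium basket inside it, then the small, tall basket inside the medium one, and last put the small lid on the small basket, with its spigot down inside the mouth. Keep the baskets upright, and leave the wide lid and the solid basket mould where they are.

Things in the scene. Friction and masses are not known exactly. Their poses are not given: they have to be found in the camera images.
- board: Fixed round packing board, 176 mm across, 12 mm high, black edge and dark wooden top, lying on the bench. Origin at the centre of its underside, z up; the top is 12 mm above the origin.
- large_basket: Open round straight-sided wooden stave basket, upright, 156 mm outside diameter, 42 mm high, wall 8 mm thick up to the rim, floor 5 mm thick (the wide low one), about 0.16 kg. Origin at the centre of its underside, z up. Best taken by pinching the wall at the rim; on the board its rim stands 54 mm above the bench.
- medium_basket: Open round straight-sided wooden stave basket, upright, 106 mm outside diameter, 64 mm high, wall 8 mm thick up to the rim, floor 5 mm thick, about 0.12 kg. Origin at the centre of its underside, z up. Nested, its rim stands 27 mm above the large basket's rim, with a gap of 17 mm all round when centred.
- small_basket: Open round straight-sided wooden stave basket, upright, 60 mm outside diameter, 88 mm high, wall 6 mm thick up to the rim, floor 5 mm thick (the narrow tall one), about 0.08 kg. Origin at the centre of its underside, z up. Nested, its rim stands 29 mm above the medium basket's rim, with a gap of 15 mm all round when centred. It can be gripped across its whole width near the rim.
- small_lid: The small turned wooden lid: disc 72 mm across, 8 mm thick, standing on its spigot (30 mm wide, 6 mm deep); dark knob 18 mm across on top, from 14 to 38 mm above the bench; about 0.04 kg. Origin at the centre of the spigot's underside, z up. Seated, its origin is 82 mm above the small basket's origin and the spigot has 9 mm play all round in the mouth.
- wide_lid: A wide turned wooden lid of the same make, disc 104 mm across, 60 mm spigot, the same 18 mm knob, 38 mm high in all. Not part of this nest: leave it where it is. Origin at the centre of its underside.
- mould: A solid turned wooden basket mould, 92 mm across at the foot, 100 mm near the top, 70 mm high, closed top with a small dark dot. Not part of the nest: leave it where it stands. Origin at the centre of its underside.

How it is judged (in metres and radians):
On the way, in this order (a step that is already met when the one before it is completed fails the run):
1. the large basket stands in the middle of the round board, let go (horizontal distance between large_basket and board below 0.015 m and z of large_basket in the frame of board between 0.008 and 0.016 m and angle between large_basket's own z axis and vertical below 0.1 rad and contact force between the fingers and large_basket below 0.3 N), for 0.2 s.
2. the medium basket stands inside the large one, let go (horizontal distance between medium_basket and large_basket below 0.022 m and z of medium_basket in the frame of large_basket between 0.001 and 0.009 m and angle between medium_basket's own z axis and vertical below 0.1 rad and contact force between the fingers and medium_basket below 0.3 N), for 0.2 s.
3. the small basket stands inside the medium one, let go (horizontal distance between small_basket and medium_basket below 0.02 m and z of small_basket in the frame of medium_basket between 0.001 and 0.009 m and angle between small_basket's own z axis and vertical below 0.1 rad and contact force between the fingers and small_basket below 0.3 N), for 0.2 s.
4. the small lid sits on the small basket, let go (horizontal distance between small_lid and small_basket below 0.013 m and z of small_lid in the frame of small_basket between 0.078 and 0.086 m and angle between small_lid's own z axis and vertical below 0.1 rad and contact force between the fingers and small_lid below 0.3 N), for 0.2 s.
At the end, for the whole second after the job is handed in: Large basket on the board within 15 mm of centre, medium on the large one's floor, small on the medium one's floor, small lid on the small basket's rim, spigot in its mouth (within 13 mm of centre); heights within 4 mm of seated, upright within 0.1 rad, released and at rest (horizontal distance between large_basket and board below 0.015 m and z of large_basket in the frame of board between 0.008 and 0.016 m and angle between each of large_basket, medium_basket, small_basket, small_lid's own z axis and vertical below 0.1 rad and linear speed of each of large_basket, medium_basket, small_basket, small_lid below 0.02 m/s and horizontal distance between medium_basket and large_basket below 0.022 m and z of medium_basket in the frame of large_basket between 0.001 and 0.009 m and horizontal distance between small_basket and medium_basket below 0.02 m and z of small_basket in the frame of medium_basket between 0.001 and 0.009 m and horizontal distance between small_lid and small_basket below 0.013 m and z of small_lid in the frame of small_basket between 0.078 and 0.086 m); the robot touches nothing.
It fails at once if the wide lid is moved more than 30 mm (distance of wide_lid from where it was at the start of the episode above 0.03 m).
It fails at once if the mould is moved more than 30 mm (distance of mould from where it was at the start of the episode above 0.03 m).
It fails at once if a basket is tipped more than about 40 degrees (angle between any of large_basket, medium_basket, small_basket's own z axis and vertical above 0.7 rad).
It also fails if it takes over 120 s, if anything falls off the work surface, if the arm or the gripper's body presses on something with over 40 N, if the wrist force passes 120 N, or if a joint passes its speed limit or range.

## Robot

A 6-joint arm with a two-finger parallel gripper is mounted at the origin on the work surface. World frame = base frame: x ahead of the robot, y to its left, z up, the work surface at z = 0. Lengths are in mm, angles in rad, forces in N, time in s.
With the tool pointing down it reaches from about 375 to 825 mm from the base axis. Payload 5.5 kg.
Tool frame: the origin (TCP) lies between the finger pads; the fingertips stand finger_overhang ahead of it and the grasp point (between the pads) is the TCP (finger_overhang is the distance from the TCP to the fingertips, in mm); z points along the fingers, y is the line along which they close (so a half turn about z gives the same grasp; the last joint's range is limited). The gripper opens to 85 mm and grips with 20 to 120 N. Pads are 22 mm wide; open, the fingers measure 114 mm over their backs; the gripper's body (76 mm by 85 mm) begins 54 mm behind the grasp point. The pads swing forward as they close: fully open they stand 13 mm farther back than shut.
Start: joints at [1.241, 0.314, -0.047, 1.21, 0, 1.571], TCP at [194.309, 567.661, 210.899] pointing down, gripper open.
Joint ranges: [-2.67, 2.67], [-0.69, 1.73], [-1.03, 1.25], [-2.08, 2.16], [-1.42, 1.45], [-3.14, 3.14]. Speed limits (rad/s): [2.39, 2.39, 3.01, 3.14, 3.14, 3.14].

## Interface

Orientations are given as [roll, pitch, yaw] about the fixed x, y, z axes, in that order (R = Rz(yaw) Ry(pitch) Rx(roll)).
In Python, from station import * gives the robot as it stands. The module is installed in compiled form; this text tells all that it offers.
- The arm moves only by the tool jog_arm, never from a script. Its argument "motion" is a list that holds one entry, the list of rows, each a list of 7 numbers: the finger opening in m, from 0 to 0.0854, then the shift along the tool's x, y, z in m, then the turn, a rotation vector about the tool's x, y, z in degrees. A call has exactly 8 rows; each row shifts and turns the commanded pose from where the row before left it, along the tool's axes as they then stand; what a row does not reach is not made up. A row lasts 1/10 s, in which the tool goes at most 50 mm and 8.59 degrees, less where a joint would pass 70% of its speed; a pose out of reach is approached as far as the arm can. A call is refused whole if a number of a shift passes 0.05 or a number of a turn 8.59, either way. A call with a gripper value outside its range is refused whole. The fingers move at their own pace and stop on an object; "squeeze" is the grip in N (left out, the last holds). Time passes only in rows, so rows that do not move let the fingers close, or fill a call up. It gives the time, the measured TCP pose, the force, the opening and the grip force at its end, in the units of the state.
- observe(): the state, without advancing time (a new reading comes with each control period).
- read_camera(name): name is "side" or "top"; returns a dict with "img" (480x640x3 uint8, red, green, blue), "K" (3x3 intrinsics, pixels), "cam_to_world" (4x4, takes a point from camera to world coordinates). Camera axes: x right, y down, z forward; pixel columns grow to the right and rows downward; lengths in mm; the calibration is good to about 2 mm. A picture is of the moment at which its call begins. There is no depth.
- finish_job(): hands the job in; it is judged then, once.
The state is a dict: "t": time; "q": joint angles; "joint_vel": joint speeds; "tau": joint torques, N m; "tcp_pos": TCP position; "tool_rot": TCP orientation; "force": force on the tool from outside, world axes, zero at the start; "torque": the same for the moment, N m; "width": finger opening in mm; "finger_force": force on a finger pad.
Only numpy, scipy, OpenCV 4.12 (cv2) and the standard library are available. Lean on these libraries where they do the work, as an engineer would, in place of code of your own. Each camera call takes 0.05 s, during which the arm holds its last target. There are 200 camera calls.

## Working session

There is one attempt and no reset: what is moved stays moved. The work goes in short steps, Python scripts to look and compute and a tool call to move; the robot and the scene stay as the last step left them, time stands still between calls to the robot, and variables do not carry over. Pictures are saved under pics/ and viewed, at most 14 in all, crops included, and the job is handed in when it is done.

Besides the shell and the picture viewer there is one more tool, called after ">>>" in YAML: its name, and indented under it one key for each argument. jog_arm: Moves the arm, as the interface text tells. Its arguments: {"type":"object","properties":{"motion":{"type":"array"},"squeeze":{"type":"number"}},"required":["motion"]}

```bash
mkdir -p pics; cat > h.py <<'E'
import numpy as np, cv2
from station import *
def shot(name,f):
    c=read_camera(name); cv2.imwrite('pics/'+f,c['img'][:,:,::-1]); return c
def ray(c,u,v,z):
    d=np.linalg.inv(c['K'])@[u,v,1]; T=np.array(c['cam_to_world']); d=T[:3,:3]@d; o=T[:3,3]
    return o+d*(z-o[2])/d[2]
def proj(c,p):
    T=np.linalg.inv(c['cam_to_world']); q=c['K']@(T[:3,:3]@np.array(p,float)+T[:3,3]); return q[:2]/q[2]
E
python3 - <<'E'
from h import *
for n in('top','side'):
    c=shot(n,n+'0.png'); print(np.round(c['K']),np.round(c['cam_to_world'],3))
print(observe())
E
```

```text
[[518.   0. 319.]
 [  0. 518. 239.]
 [  0.   0.   1.]] [[ 2.400000e-02 -9.990000e-01  3.800000e-02  4.501450e+02]
 [-1.000000e+00 -2.500000e-02 -1.600000e-02  1.350700e+01]
 [ 1.700000e-02 -3.800000e-02 -9.990000e-01  1.158933e+03]
 [ 0.000000e+00  0.000000e+00  0.000000e+00  1.000000e+00]]
[[445.   0. 318.]
 [  0. 445. 234.]
 [  0.   0.   1.]] [[ 8.83000e-01 -3.50000e-01  3.12000e-01  2.39111e+02]
 [-4.68000e-01 -6.83000e-01  5.61000e-01 -4.67641e+02]
 [ 1.60000e-02 -6.41000e-01 -7.67000e-01  6.77678e+02]
 [ 0.00000e+00  0.00000e+00  0.00000e+00  1.00000e+00]]
{'t': 0.1, 'q': array([ 1.24101950e+00,  3.14177705e-01, -4.80040852e-02,  1.21019684e+00,
        2.71569799e-05,  1.57078589e+00]), 'joint_vel': array([-0.00216282, -0.00159662,  0.00101649, -0.0003937 ,  0.000629  ,
        0.00079559]), 'tau': array([ 1.45616564e-04, -5.40767026e+01,  3.40541196e+01,  1.11134056e-02,
        8.21221124e-05, -1.27506731e-06]), 'tcp_pos': array([194.10660825, 567.13575736, 210.09642109]), 'tool_rot': array([-3.14001035e+00, -2.71734662e-05,  2.81182622e+00]), 'force': array([-0.09295802,  0.14159362,  0.74837686]), 'torque': array([ 0.01545253, -0.01513553, -0.01655938]), 'finger_force': 0.0, 'width': 85.31281963725974}
```

View pics/top0.png

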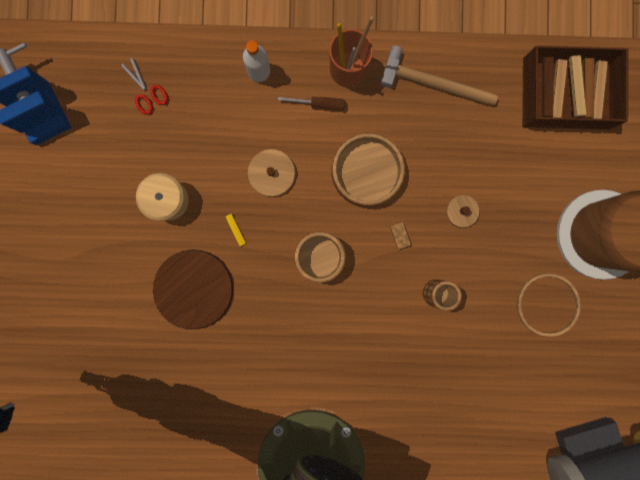

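View pics/side0.png

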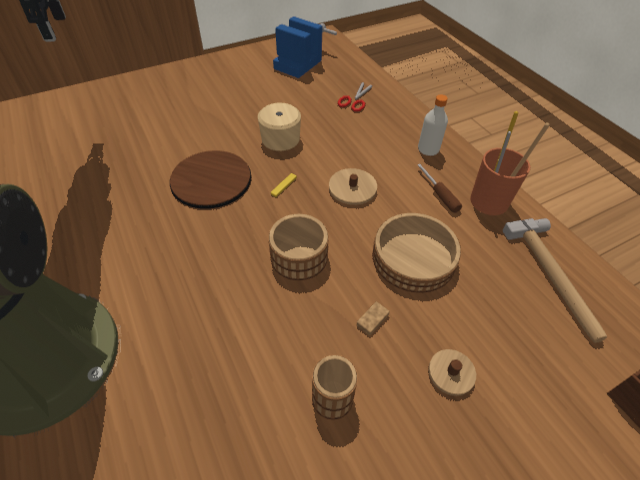

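```bash
cat >> h.py <<'E'
# name: guess px (top), z of circle, radius mm
OBJ={'board':(192,289,12,88),'large':(369,170,42,78),'medium':(320,257,64,53),'small':(446,296,88,30),'lid':(463,211,14,36),'wide':(271,172,14,52),'mould':(161,196,70,50)}
def circ(c,u,v,z,r,s=4,win=1.35,p2=12):
    rp=r*518/(1159-z); h=int(rp*win)+4; u0,v0=int(u)-h,int(v)-h
    im=cv2.resize(c['img'][max(v0,0):v0+2*h,u0:u0+2*h],None,fx=s,fy=s,interpolation=cv2.INTER_CUBIC)
    g=cv2.GaussianBlur(cv2.cvtColor(im,cv2.COLOR_RGB2GRAY),(0,0),s*.6)
    C=cv2.HoughCircles(g,cv2.HOUGH_GRADIENT_ALT if 0 else cv2.HOUGH_GRADIENT,1,4,param1=60,param2=p2,minRadius=int(s*(rp-1.2)),maxRadius=int(s*(rp+1.2))+1)
    if C is None: return None
    x,y,R=C[0][0]; return (x+.5)/s-.5+u0,(y+.5)/s-.5+v0,R/s,rp
def ring(im,c,P,z,r,col=(0,0,255)):
    a=np.linspace(0,2*np.pi,90); q=np.array([proj(c,[P[0]+r*np.cos(t),P[1]+r*np.sin(t),z]) for t in a])
    cv2.polylines(im,[np.round(q*16).astype(int)],True,col,1,cv2.LINE_AA,4)
E
python3 - <<'E'
from h import *
c=read_camera('top'); s=read_camera('side'); A=c['img'][:,:,::-1].copy();B=s['img'][:,:,::-1].copy()
for n,(u,v,z,r) in OBJ.items():
    k=circ(c,u,v,z,r); P=ray(c,k[0],k[1],z); print(n,np.round(k,1),np.round(P,1),'reach',round(np.hypot(*P[:2])))
    ring(A,c,P,z,r); ring(B,s,P,z,r)
A=cv2.resize(A[100:350,120:520],(800,500)); cv2.imwrite('pics/a1.png',A); cv2.imwrite('pics/b1.png',cv2.resize(B[80:440,150:500],None,fx=1.6,fy=1.6))
E
```

```text
Traceback (most recent call last):
TypeError: 'NoneType' object is not subscriptable
```

```bash
sed -i 's/param1=60,param2=p2/param1=25,param2=p2/; s/p2=12/p2=6/' h.py
python3 - <<'E'
from h import *
c=read_camera('top'); s=read_camera('side'); A=c['img'][:,:,::-1].copy();B=s['img'][:,:,::-1].copy()
for n,(u,v,z,r) in OBJ.items():
    k=circ(c,u,v,z,r)
    if k is None: print(n,'none'); k=(u,v)
    P=ray(c,k[0],k[1],z); print(n,np.round(k,1),np.round(P,1),'reach',round(np.hypot(*P[:2])))
    ring(A,c,P,z,r); ring(B,s,P,z,r)
A=cv2.resize(A[100:350,120:520],(800,500)); cv2.imwrite('pics/a1.png',A); cv2.imwrite('pics/b1.png',cv2.resize(B[80:440,150:500],None,fx=1.6,fy=1.6))
E
```

```text
board [193.  289.5  40.6  39.7] [375.8 268.7  12. ] reach 462
large [368.  169.   35.6  36.2] [ 647.2 -107.7   42. ] reach 656
medium [319.  256.2  24.5  25.1] [455.2  -5.5  64. ] reach 455
small [446.  295.5  14.3  14.5] [ 380.4 -269.6   88. ] reach 466
lid [463.  210.5  16.   16.3] [ 564.9 -324.4   14. ] reach 651
wide [270.5 172.   23.4  23.5] [639.6 105.6  14. ] reach 648
mould [159.2 196.2  23.6  23.8] [572.9 332.7  70. ] reach 663
```

View pics/a1.png

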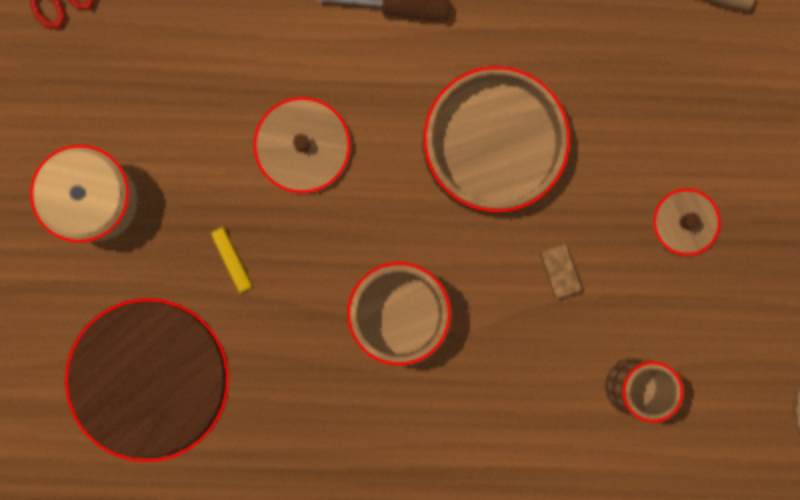

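View pics/b1.png

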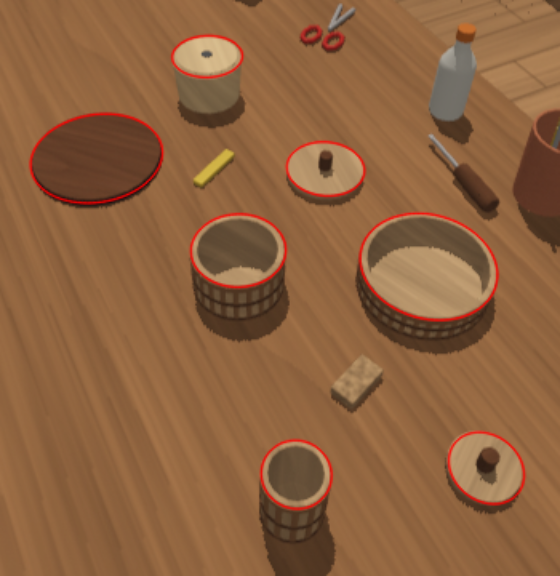

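>>> jog_arm:
  motion:
    - [[0.05,-0.02,-0.013,0,0,0,0],[0.05,-0.04,-0.026,0,0,0,0],[0.05,-0.04,-0.026,0,0,0,0],[0.05,-0.04,-0.026,0,0,0,0],[0.05,-0.04,-0.026,0,0,0,0],[0.05,-0.04,-0.026,0,0,0,0],[0.05,-0.04,-0.026,0,0,0,0],[0.05,-0.04,-0.026,0,0,0,0]]
  squeeze: 60

```text
t: 1.1
tcp_pos: [415.9, 284.4, 211.1]
tool_rot: [3.141, 0.0, 2.812]
force: [1.3, 0.9, -0.5]
width: 49.7
finger_force: 0.0
```

>>> jog_arm:
  motion:
    - [[0.04,-0.04,-0.026,0,0,0,0],[0.04,-0.04,-0.026,0,0,0,0],[0.04,-0.04,-0.026,0,0,0,0],[0.04,-0.04,-0.026,0,0,0,0],[0.04,-0.04,-0.026,0,0,0,0],[0.04,-0.04,-0.026,0,0,0,0],[0.04,-0.04,-0.026,0,0,0,0],[0.04,-0.02,-0.013,0,0,0,0]]

```text
t: 1.9
tcp_pos: [637.5, 0.9, 210.5]
tool_rot: [-3.141, 0.001, 2.809]
force: [-0.6, 0.5, 0.3]
width: 39.7
finger_force: 0.0
```

```bash
cat >> h.py <<'E'
def go(x,y,z):
    o=observe(); p=o['tcp_pos']; r,pi_,yw=o['tool_rot']; d=np.array([x,y,z])-p
    from scipy.spatial.transform import Rotation as R
    M=R.from_euler('xyz',o['tool_rot']); print('t',round(o['t'],2),'tcp',p.round(1),'rpy',o['tool_rot'].round(3),'q',o['q'].round(2),'w',round(o['width'],1),'ff',round(o['finger_force'],1),'F',o['force'].round(1)); print('tool shift mm',M.inv().apply(d).round(1))
E
python3 - <<'E'
from h import *
import station; print([n for n in dir(station) if not n.startswith('__')], getattr(station,'finger_overhang',None))
go(671.2,-37.7,100)
s=shot('side','s2.png'); p=observe()['tcp_pos']
im=s['img'][:,:,::-1].copy()
u,v=proj(s,p); cv2.circle(im,(int(u),int(v)),3,(0,0,255),-1)
for k in(10,20,30): q=proj(s,p-[0,0,k]); cv2.circle(im,(int(q[0]),int(q[1])),2,(0,255,0),-1)
x0,y0=max(int(u)-100,0),max(int(v)-90,0)
cv2.imwrite('pics/s2c.png',cv2.resize(im[y0:y0+180,x0:x0+200],None,fx=3,fy=3)); print(u,v)
E
```

```text
['IKError', 'finger_overhang', 'finish_job', 'observe', 'read_camera'] 19.0
t 1.9 tcp [637.5   0.9 210.5] rpy [-3.141e+00  1.000e-03  2.809e+00] q [ 0.    0.39  0.05  1.24 -0.    0.33] w 39.7 ff 0.0 F [-0.6  0.5  0.3]
tool shift mm [-44.4 -25.5 110.5]
394.0722150947994 139.08420709502624
```

View pics/s2c.png

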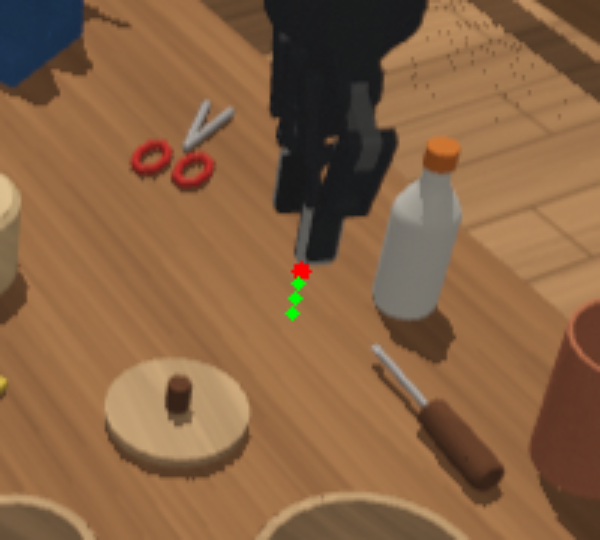

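>>> jog_arm:
  motion:
    - [[0.04,0,0,0,0,0,0],[0.04,-0.01,-0.007,0.02,0,0,0],[0.04,-0.01,-0.007,0.03,0,0,0],[0.04,-0.007,0,0.03,0,0,0],[0.04,0,0,0.02,0,0,0],[0.04,0,0,0.01,0,0,0],[0.04,0,0,0,0,0,0],[0.04,0,0,0,0,0,0]]

```text
t: 2.75
tcp_pos: [657.0, -17.0, 102.0]
tool_rot: [3.141, 0.001, 2.813]
force: [-0.6, 0.6, 0.0]
width: 39.9
finger_force: 0.0
```

```bash
python3 - <<'E'
from h import *
go(671.2,-37.7,31)
E
```

```text
t 2.75 tcp [657. -17. 102.] rpy [3.141e+00 1.000e-03 2.813e+00] q [-0.03  0.48 -0.06  1.03  0.    0.3 ] w 39.9 ff 0.0 F [-0.6  0.6  0. ]
tool shift mm [-20.1 -15.   71. ]
```

>>> jog_arm:
  motion:
    - [[0.04,-0.01,-0.008,0,0,0,0],[0.04,-0.01,-0.007,0,0,0,0],[0.04,0,0,0.01,0,0,0],[0.04,0,0,0.015,0,0,0],[0.04,0,0,0.015,0,0,0],[0.04,0,0,0.015,0,0,0],[0.04,0,0,0.01,0,0,0],[0.04,0,0,0.006,0,0,0]]

```text
t: 3.55
tcp_pos: [669.5, -38.0, 27.9]
tool_rot: [-3.141, -0.002, 2.812]
force: [-0.8, 0.0, 0.9]
width: 40.2
finger_force: 0.0
```

>>> jog_arm:
  motion:
    - [[0.04,0,0,0,0,0,0],[0.0,0,0,0,0,0,0],[0.0,0,0,0,0,0,0],[0.0,0,0,0,0,0,0],[0.0,0,0,0,0,0,0],[0.0,0,0,0,0,0,0],[0.0,0,0,0,0,0,0],[0.0,0,0,0,0,0,0]]
  squeeze: 60

```text
t: 4.35
tcp_pos: [670.7, -38.3, 29.9]
tool_rot: [-3.142, 0.0, 2.812]
force: [-0.5, 0.0, -0.4]
width: -0.1
finger_force: 0.0
```

>>> jog_arm:
  motion:
    - [[0.0,0,0,-0.005,0,0,0],[0.0,0,0,-0.01,0,0,0],[0.0,0,0,-0.01,0,0,0],[0.0,0,0,-0.01,0,0,0],[0.0,0,0,-0.01,0,0,0],[0.0,0,0,-0.005,0,0,0],[0.0,0,0,0,0,0,0],[0.0,0,0,0,0,0,0]]

```text
t: 5.15
tcp_pos: [670.7, -38.3, 79.8]
tool_rot: [-3.142, -0.0, 2.812]
force: [0.8, 0.0, 0.0]
width: -0.3
finger_force: 0.0
```

```bash
python3 - <<'E'
from h import *
s=shot('side','s3.png')
go(375.8+.3236*74,268.7+.946*74,83)
E
```

```text
t 5.2 tcp [670.4 -38.3  79.5] rpy [-3.141e+00 -1.000e-03  2.812e+00] q [-0.06  0.52 -0.05  1.01 -0.    0.27] w 0.2 ff 0.0 F [ 0.2 -0.5 -0.2]
tool shift mm [378.1 269.   -3.3]
```

View pics/s3.png

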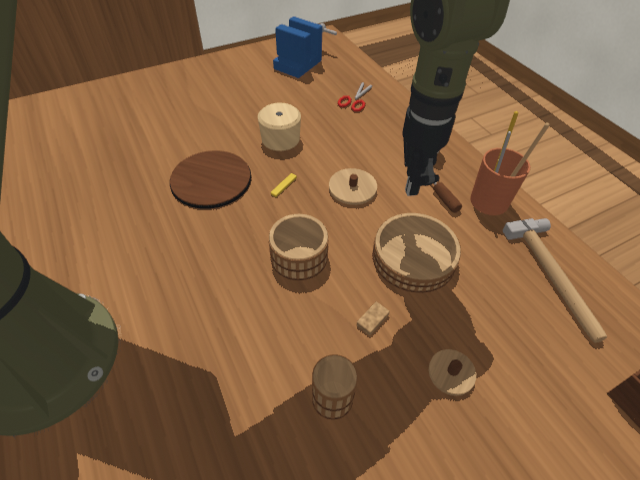

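```bash
python3 - <<'E'
from h import *
s=read_camera('side'); p=observe()['tcp_pos']
print(proj(s,p),proj(s,p-[0,0,19]),'rim pt',proj(s,[671,-38,42]))
c=read_camera('top'); print('top',proj(c,p),proj(c,p-[0,0,19]),proj(c,[671,-38,42]))
k=circ(c,*OBJ['large']); P=ray(c,k[0],k[1],42); print(k,P)
q=proj(s,p)
a=s['img'][120:260,330:500,::-1].copy(); b=c['img'][90:230,270:440,::-1].copy()
for (im,cam,o) in((a,s,(330,120)),(b,c,(270,90))):
    for z,col in((p[2],(0,0,255)),(p[2]-19,(0,255,0)),(42,(255,0,0))):
        t=proj(cam,[p[0],p[1],z])-o; im[int(round(t[1])),int(round(t[0]))]=col
cv2.imwrite('pics/ab4.png',cv2.resize(np.hstack([a,b]),(800,330),interpolation=cv2.INTER_NEAREST))
E
```

```text
[408.97222007 201.67508692] [407.25439983 208.61011638] rim pt [405.89039752 214.83559082]
top [337.18510331 154.12719942] [336.71761962 155.91636419] [336.15856297 157.23218618]Traceback (most recent call last):
  File "<stdin>", line 5, in <module>
TypeError: 'NoneType' object is not subscriptable
```

```bash
python3 - <<'E'
from h import *
s=read_camera('side'); p=observe()['tcp_pos']; c=read_camera('top')
a=s['img'][120:260,330:500,::-1].copy(); b=c['img'][90:230,270:440,::-1].copy()
for (im,cam,o) in((a,s,(330,120)),(b,c,(270,90))):
    for z,col in((p[2],(0,0,255)),(p[2]-19,(0,255,0)),(42,(255,0,0))):
        t=proj(cam,[p[0],p[1],z])-o; im[int(round(t[1])),int(round(t[0]))]=col
cv2.imwrite('pics/ab4.png',cv2.resize(np.hstack([a,b]),(800,330),interpolation=cv2.INTER_NEAREST))
E
```

```text
(no output)
```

View pics/ab4.png

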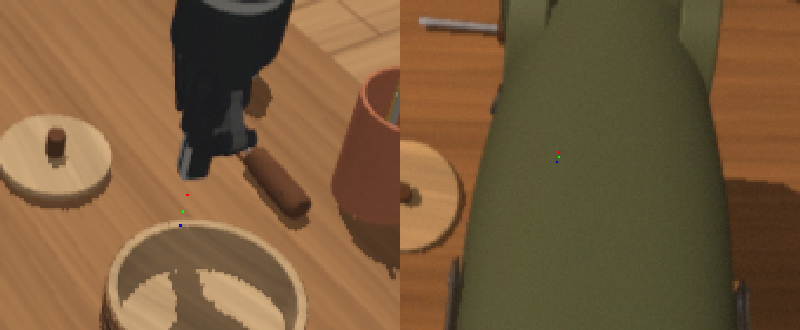

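>>> jog_arm:
  motion:
    - [[0.0,0,-0.02,0,0,0,0],[0.0,0,-0.03,0,0,0,0],[0.0,0,-0.03,0.01,0,0,0],[0.0,0,0,0.01,0,0,0],[0.0,0,0,0.01,0,0,0],[0.0,0,0,0.01,0,0,0],[0.0,0,0,0,0,0,0],[0.0,0,0,0,0,0,0]]

```text
t: 6.2
tcp_pos: [644.8, -113.2, 39.5]
tool_rot: [-3.142, -0.001, 2.813]
force: [0.6, 0.7, -0.6]
width: 0.2
finger_force: 0.0
```

```bash
python3 - <<'E'
from h import *
go(0,0,0); p=observe()['tcp_pos']
s=read_camera('side')
im=s['img'][130:300,340:500,::-1].copy()
for z,col in((p[2]+35,(255,255,0)),(p[2],(0,0,255)),(p[2]-19,(0,255,0)),(5,(255,0,0))):
    t=proj(s,[p[0],p[1],z])-(340,130); print(z,t); im[int(round(t[1])),int(round(t[0]))]=col
cv2.imwrite('pics/s5.png',cv2.resize(im,None,fx=3.5,fy=3.5,interpolation=cv2.INTER_NEAREST))
E
```

```text
t 6.2 tcp [ 644.8 -113.2   39.5] rpy [-3.142e+00 -1.000e-03  2.813e+00] q [-0.17  0.52 -0.14  0.91  0.    0.15] w 0.2 ff 0.0 F [ 0.6  0.7 -0.6]
tool shift mm [ 646.8 -101.    40. ]
74.49377688365382 [ 81.35918388 105.41257441]
39.493776883653815 [ 77.65453259 117.60862036]
20.493776883653815 [ 75.74390087 123.8985922 ]
5 [ 74.23486825 128.86646358]
```

View pics/s5.png

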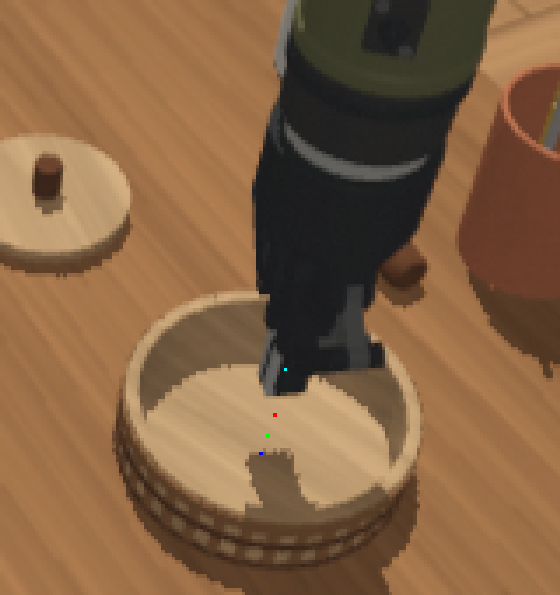

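```bash
python3 - <<'E'
from h import *
c=read_camera('top'); s=read_camera('side'); p=observe()['tcp_pos']; print(p)
L=(ray(c,179.5,202.5,0)-[572.9,332.7,0])/70; print('L',L)
for z in(5,20,30,40,50,60,70):
    T=ray(s,340+81.4,130+112.5,z); S=T+(z-5)*np.array([L[0],L[1],0]); S[2]=5
    print(z,(T-p).round(1),'shadow crop px',((proj(s,S)-(340,130))*3.5).round())
for o in ([0,0,0],[7,20,0],[-20,7,0]): print(o,((proj(s,p+o)-(340,130))*3.5).round())
E
```

```text
[ 645.50844499 -113.57107541   40.45792193]
L [-0.07010672 -0.35597639  0.        ]
5 [ 35.3  26.5 -35.5] shadow crop px [285. 394.]
20 [ 25.4  18.  -20.5] shadow crop px [284. 418.]
30 [ 18.9  12.4 -10.5] shadow crop px [283. 435.]
40 [12.3  6.7 -0.5] shadow crop px [282. 452.]
50 [5.7 1.1 9.5] shadow crop px [282. 469.]
60 [-0.8 -4.6 19.5] shadow crop px [281. 487.]
70 [ -7.4 -10.3  29.5] shadow crop px [280. 505.]
[0, 0, 0] [274. 410.]
[7, 20, 0] [262. 379.]
[-20, 7, 0] [235. 415.]
```

>>> jog_arm:
  motion:
    - [[0.0,0,0,0.004,0,0,0],[0.0,0,0,0.004,0,0,0],[0.0,0,0,0.004,0,0,0],[0.0,0,0,0.003,0,0,0],[0.0,0,0,0,0,0,0],[0.0,0,0,0,0,0,0],[0.0,0,0,0,0,0,0],[0.0,0,0,0,0,0,0]]

```text
t: 7.15
tcp_pos: [645.0, -114.0, 25.1]
tool_rot: [3.142, 0.0, 2.812]
force: [-0.0, 0.3, -0.0]
width: 0.4
finger_force: 0.0
```

>>> jog_arm:
  motion:
    - [[0.0,0,0,0.001,0,0,0],[0.0,0,0,0.001,0,0,0],[0.0,0,0,0.001,0,0,0],[0.0,0,0,0.001,0,0,0],[0.0,0,0,0,0,0,0],[0.0,0,0,0,0,0,0],[0.0,0,0,0,0,0,0],[0.0,0,0,0,0,0,0]]

```text
t: 7.95
tcp_pos: [644.9, -114.0, 21.0]
tool_rot: [3.142, 0.0, 2.812]
force: [0.3, -0.3, -0.3]
width: 0.0
finger_force: 0.0
```

>>> jog_arm:
  motion:
    - [[0.0,0,0,0.002,0,0,0],[0.0,0,0,0.002,0,0,0],[0.0,0,0,0.002,0,0,0],[0.0,0,0,0.002,0,0,0],[0.0,0,0,0,0,0,0],[0.0,0,0,0,0,0,0],[0.0,0,0,0,0,0,0],[0.0,0,0,0,0,0,0]]

```text
t: 8.75
tcp_pos: [644.9, -114.0, 13.0]
tool_rot: [3.142, 0.0, 2.812]
force: [0.5, 0.1, -0.6]
width: 0.1
finger_force: 0.0
```

```bash
python3 - <<'E'
from h import *
p=observe()['tcp_pos'];print(p)
s=read_camera('side')
im=s['img'][180:300,360:480,::-1].copy()
for z,col in((p[2]+19,(255,255,0)),(p[2],(0,0,255)),(5,(255,0,0))):
    t=proj(s,[p[0],p[1],z])-(360,180); print(z,t*4); im[int(round(t[1])),int(round(t[0]))]=col
cv2.imwrite('pics/s6.png',cv2.resize(im,None,fx=4,fy=4,interpolation=cv2.INTER_NEAREST))
E
```

```text
[ 644.92856706 -114.00504743   13.02833933]
32.02833933024029 [228.8677179  281.53212663]
13.028339330240293 [221.30451558 306.33769394]
5 [218.18754396 316.56064528]
```

View pics/s6.png

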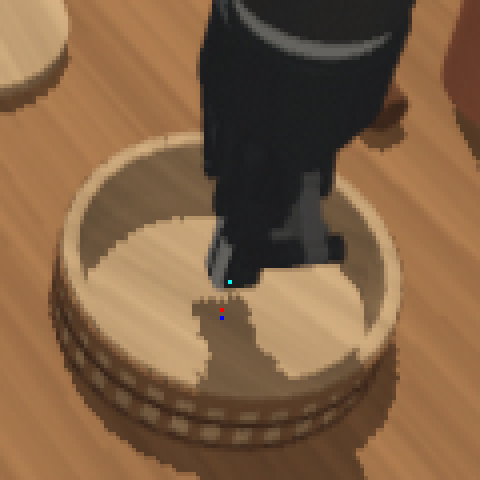

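>>> jog_arm:
  motion:
    - [[0.0,0,0,0.003,0,0,0],[0.0,0,0,0.003,0,0,0],[0.0,0,0,0.003,0,0,0],[0.0,0,0,0.003,0,0,0],[0.0,0,0,0.001,0,0,0],[0.0,0,0,0,0,0,0],[0.0,0,0,0,0,0,0],[0.0,0,0,0,0,0,0]]

```text
t: 9.6
tcp_pos: [645.0, -114.0, 0.0]
tool_rot: [3.142, 0.0, 2.812]
force: [-0.9, -0.5, 0.2]
width: 0.0
finger_force: 0.0
```

>>> jog_arm:
  motion:
    - [[0.0,0,0,0.001,0,0,0],[0.0,0,0,0.001,0,0,0],[0.0,0,0,0.001,0,0,0],[0.0,0,0,0.001,0,0,0],[0.0,0,0,0,0,0,0],[0.0,0,0,0,0,0,0],[0.0,0,0,0,0,0,0],[0.0,0,0,0,0,0,0]]

```text
t: 10.4
tcp_pos: [644.9, -114.0, -4.0]
tool_rot: [-3.142, 0.0, 2.812]
force: [0.5, -1.2, 0.1]
width: -0.4
finger_force: 0.0
```

>>> jog_arm:
  motion:
    - [[0.0,0,0,0.001,0,0,0],[0.0,0,0,0.001,0,0,0],[0.0,0,0,0.001,0,0,0],[0.0,0,0,0.001,0,0,0],[0.0,0,0,0,0,0,0],[0.0,0,0,0,0,0,0],[0.0,0,0,0,0,0,0],[0.0,0,0,0,0,0,0]]

```text
t: 11.2
tcp_pos: [644.9, -114.0, -8.0]
tool_rot: [3.142, 0.0, 2.812]
force: [-0.7, -0.1, 0.6]
width: 0.1
finger_force: 0.0
```

>>> jog_arm:
  motion:
    - [[0.0,0,0,0.001,0,0,0],[0.0,0,0,0,0,0,0],[0.0,0,0,0.001,0,0,0],[0.0,0,0,0,0,0,0],[0.0,0,0,0.001,0,0,0],[0.0,0,0,0,0,0,0],[0.0,0,0,0,0,0,0],[0.0,0,0,0,0,0,0]]

```text
t: 12.0
tcp_pos: [644.9, -114.0, -11.1]
tool_rot: [-3.142, 0.0, 2.812]
force: [0.6, 0.0, 0.2]
width: -0.0
finger_force: 0.0
```

>>> jog_arm:
  motion:
    - [[0.0,0,0,0.001,0,0,0],[0.0,0,0,0,0,0,0],[0.0,0,0,0.001,0,0,0],[0.0,0,0,0,0,0,0],[0.0,0,0,0,0,0,0],[0.0,0,0,0,0,0,0],[0.0,0,0,0,0,0,0],[0.0,0,0,0,0,0,0]]

```text
t: 12.8
tcp_pos: [644.9, -114.0, -13.0]
tool_rot: [3.142, 0.0, 2.812]
force: [-0.6, -0.4, 0.3]
width: 0.2
finger_force: 0.0
```

>>> jog_arm:
  motion:
    - [[0.0,0,0,0.001,0,0,0],[0.0,0,0,0,0,0,0],[0.0,0,0,0.001,0,0,0],[0.0,0,0,0,0,0,0],[0.0,0,0,0.001,0,0,0],[0.0,0,0,0,0,0,0],[0.0,0,0,0,0,0,0],[0.0,0,0,0,0,0,0]]

```text
t: 13.6
tcp_pos: [644.9, -114.0, -15.3]
tool_rot: [3.142, 0.0, 2.812]
force: [-1.4, -1.1, 6.8]
width: 0.1
finger_force: 3.0
```

>>> jog_arm:
  motion:
    - [[0.0,0,0,0.001,0,0,0],[0.0,0,0,0,0,0,0],[0.0,0,0,0.001,0,0,0],[0.0,0,0,0,0,0,0],[0.0,0,0,0,0,0,0],[0.0,0,0,0,0,0,0],[0.0,0,0,0,0,0,0],[0.0,0,0,0,0,0,0]]

```text
t: 14.4
tcp_pos: [644.9, -114.0, -15.4]
tool_rot: [3.141, 0.001, 2.812]
force: [-7.7, 1.4, 19.8]
width: -0.3
finger_force: 10.0
```

```bash
python3 - <<'E'
from h import *
p=observe()['tcp_pos'];print(p,observe()['force'])
s=read_camera('side')
im=s['img'][180:300,360:480,::-1].copy()
for z,col in((p[2]+19,(255,255,0)),(5,(255,0,0))):
    t=proj(s,[p[0],p[1],z])-(360,180); print(z,t*4); im[int(round(t[1])),int(round(t[0]))]=col
cv2.imwrite('pics/s7.png',cv2.resize(im,None,fx=4,fy=4,interpolation=cv2.INTER_NEAREST))
E
```

```text
[ 644.91360774 -113.9972777   -15.37787965] [-7.73331579  1.42120306 19.75417106]
3.6221203515284355 [217.62171102 318.30003902]
5 [218.1520374 316.5605439]
```

View pics/s7.png

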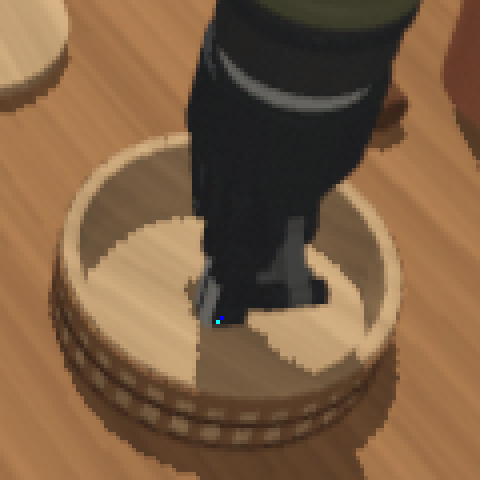

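>>> jog_arm:
  motion:
    - [[0.0,0,0,-0.015,0,0,0],[0.0,0,0,-0.025,0,0,0],[0.04,0,0,-0.025,0,0,0],[0.04,0,0.01,-0.01,0,0,0],[0.04,0,0.03,0,0,0,0],[0.04,0,0.03,0,0,0,0],[0.04,0,0.01,0,0,0,0],[0.04,0,0,0,0,0,0]]

```text
t: 15.25
tcp_pos: [670.9, -36.5, 56.4]
tool_rot: [-3.141, -0.001, 2.814]
force: [0.1, -0.9, 0.6]
width: 40.1
finger_force: 0.0
```

```bash
python3 - <<'E'
from h import *
go(671.2,-37.7,-8)
E
```

```text
t 15.25 tcp [670.9 -36.5  56.4] rpy [-3.141e+00 -1.000e-03  2.814e+00] q [-0.05  0.54 -0.07  0.96  0.    0.27] w 40.1 ff 0.0 F [ 0.1 -0.9  0.6]
tool shift mm [-0.7 -1.  64.4]
```

>>> jog_arm:
  motion:
    - [[0.04,-0.001,-0.001,0.01,0,0,0],[0.04,0,0,0.015,0,0,0],[0.04,0,0,0.015,0,0,0],[0.04,0,0,0.01,0,0,0],[0.04,0,0,0.008,0,0,0],[0.04,0,0,0.004,0,0,0],[0.04,0,0,0.002,0,0,0],[0.04,0,0,0,0,0,0]]

```text
t: 16.05
tcp_pos: [671.5, -39.6, -7.1]
tool_rot: [3.142, 0.0, 2.812]
force: [-0.6, 0.2, 0.9]
width: 39.9
finger_force: 0.0
```

>>> jog_arm:
  motion:
    - [[0.0,0,0,0,0,0,0],[0.0,0,0,0,0,0,0],[0.0,0,0,0,0,0,0],[0.0,0,0,0,0,0,0],[0.0,0,0,0,0,0,0],[0.0,0,0,0,0,0,0],[0.0,0,0,0,0,0,0],[0.0,0,0,0,0,0,0]]
  squeeze: 80

```text
t: 16.85
tcp_pos: [672.1, -39.5, -6.3]
tool_rot: [3.141, 0.001, 2.812]
force: [-0.6, 0.9, 5.1]
width: 7.6
finger_force: 82.2
```

>>> jog_arm:
  motion:
    - [[0.0,0,0,-0.005,0,0,0],[0.0,0,0,-0.01,0,0,0],[0.0,0,0,-0.015,0,0,0],[0.0,0,0,-0.015,0,0,0],[0.0,0,0,-0.015,0,0,0],[0.0,0,0,-0.01,0,0,0],[0.0,0,0,-0.005,0,0,0],[0.0,0,0,0,0,0,0]]

```text
t: 17.65
tcp_pos: [672.0, -39.6, 69.0]
tool_rot: [3.141, 0.002, 2.812]
force: [0.1, -0.4, -1.8]
width: 7.3
finger_force: 81.7
```

```bash
python3 - <<'E'
from h import *
s=shot('side','s8.png')
cv2.imwrite('pics/s8c.png',cv2.resize(s['img'][100:300,330:500,::-1],None,fx=2.5,fy=2.5))
go(375.8+.3236*74,268.7+.946*74,60)
E
```

```text
t 17.7 tcp [671.5 -39.6  68.1] rpy [3.141 0.    2.812] q [-0.06  0.53 -0.06  0.98  0.    0.27] w 7.7 ff 81.7 F [ 0.3  0.2 -1.9]
tool shift mm [379.6 269.9   8. ]
```

View pics/s8c.png

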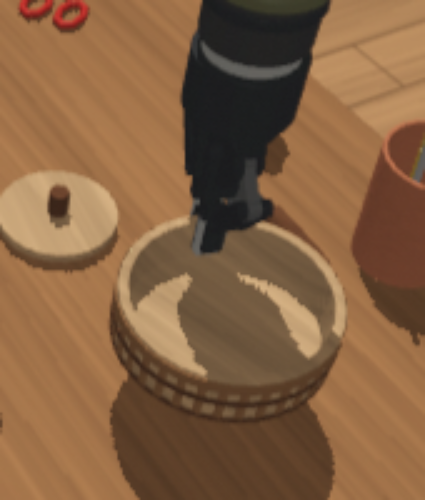

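>>> jog_arm:
  motion:
    - [[0.0,0.01,0.007,0,0,0,0],[0.0,0.02,0.014,0,0,0,0],[0.0,0.03,0.021,0,0,0,0],[0.0,0.035,0.025,0,0,0,0],[0.0,0.035,0.025,0,0,0,0],[0.0,0.035,0.025,0,0,0,0],[0.0,0.035,0.025,0,0,0,0],[0.0,0.035,0.025,0,0,0,0]]

```text
t: 18.5
tcp_pos: [500.5, 195.9, 67.2]
tool_rot: [-3.141, -0.001, 2.812]
force: [-0.4, 0.2, -1.4]
width: 7.4
finger_force: 81.7
```

>>> jog_arm:
  motion:
    - [[0.0,0.035,0.025,0,0,0,0],[0.0,0.035,0.025,0,0,0,0],[0.0,0.03,0.022,0,0,0,0],[0.0,0.02,0.014,0,0,0,0],[0.0,0.015,0.011,0,0,0,0],[0.0,0.01,0.006,0,0,0,0],[0.0,0,0,0,0,0,0],[0.0,0,0,0,0,0,0]]

```text
t: 19.3
tcp_pos: [399.1, 338.4, 67.6]
tool_rot: [-3.141, 0.0, 2.812]
force: [-0.3, -0.0, -1.9]
width: 7.8
finger_force: 81.8
```

```bash
python3 - <<'E'
from h import *
go(375.8+.3236*74,268.7+.946*74,8)
s=shot('side','s9.png')
c=read_camera('top'); k=circ(c,192,287,117,78); print(k, ray(c,k[0],k[1],117) if k else 0)
E
```

```text
t 19.3 tcp [399.1 338.4  67.6] rpy [-3.141  0.     2.812] q [ 0.7   0.28 -0.44  0.85 -0.    1.03] w 7.8 ff 81.8 F [-0.3 -0.  -1.9]
tool shift mm [-0.5  0.5 59.6]
(np.float32(192.75), np.float32(288.5), np.float32(39.85), 38.77543186180422) [384.59272758 245.87400795 117.        ]
```

>>> jog_arm:
  motion:
    - [[0.0,0,0,0.01,0,0,0],[0.0,0,0,0.015,0,0,0],[0.0,0,0,0.015,0,0,0],[0.0,0,0,0.01,0,0,0],[0.0,0,0,0.005,0,0,0],[0.0,0,0,0.003,0,0,0],[0.0,0,0,0.002,0,0,0],[0.0,0,0,0,0,0,0]]

```text
t: 20.2
tcp_pos: [399.5, 339.1, 8.0]
tool_rot: [3.141, 0.0, 2.812]
force: [-0.3, 0.6, -1.8]
width: 7.5
finger_force: 81.8
```

>>> jog_arm:
  motion:
    - [[0.0,0,0,0.001,0,0,0],[0.0,0,0,0,0,0,0],[0.0,0,0,0,0,0,0],[0.03,0,0,0,0,0,0],[0.03,0,0,0,0,0,0],[0.03,0,0,0,0,0,0],[0.03,0,0,0,0,0,0],[0.03,0,0,0,0,0,0]]

```text
t: 21.0
tcp_pos: [399.3, 339.0, 6.9]
tool_rot: [3.142, 0.0, 2.812]
force: [-0.1, 0.4, -0.1]
width: 30.1
finger_force: 0.0
```

>>> jog_arm:
  motion:
    - [[0.03,0,0,-0.01,0,0,0],[0.03,0,0,-0.02,0,0,0],[0.03,0,0,-0.025,0,0,0],[0.03,0,0,-0.025,0,0,0],[0.03,0,0,-0.02,0,0,0],[0.03,0,0,-0.01,0,0,0],[0.03,0,0,0,0,0,0],[0.03,0,0,0,0,0,0]]

```text
t: 21.8
tcp_pos: [399.0, 338.7, 116.4]
tool_rot: [-3.141, -0.0, 2.812]
force: [0.5, -0.1, 0.2]
width: 29.8
finger_force: 0.0
```

```bash
python3 - <<'E'
from h import *
go(471.1,40.9,100)
E
```

```text
t 21.8 tcp [399.  338.7 116.4] rpy [-3.141 -0.     2.812] q [ 0.7   0.23 -0.38  0.96  0.    1.03] w 29.8 ff 0.0 F [ 0.5 -0.1  0.2]
tool shift mm [-164.7 -258.4   16.5]
```

>>> jog_arm:
  motion:
    - [[0.03,-0.01,-0.016,0,0,0,0],[0.03,-0.025,-0.04,0,0,0,0],[0.03,-0.03,-0.046,0,0,0,0],[0.03,-0.03,-0.046,0,0,0,0],[0.03,-0.03,-0.046,0,0,0,0],[0.03,-0.025,-0.04,0,0,0,0],[0.03,-0.01,-0.016,0,0,0,0],[0.03,-0.005,-0.008,0,0,0,0]]

```text
t: 22.6
tcp_pos: [467.5, 53.7, 115.6]
tool_rot: [-3.14, -0.002, 2.809]
force: [-0.2, 0.1, -0.1]
width: 30.0
finger_force: 0.0
```

>>> jog_arm:
  motion:
    - [[0.04,0,0,0,0,0,0],[0.04,0,0,0.01,0,0,0],[0.04,0,0,0.015,0,0,0],[0.04,0,0,0.01,0,0,0],[0.04,0,0,0.005,0,0,0],[0.04,0,0,0,0,0,0],[0.04,0,0,0,0,0,0],[0.04,0,0,0,0,0,0]]

```text
t: 23.4
tcp_pos: [468.7, 56.0, 77.4]
tool_rot: [3.141, 0.001, 2.812]
force: [-0.0, -0.6, -0.4]
width: 40.0
finger_force: 0.0
```

```bash
python3 - <<'E'
from h import *
go(471.1,40.9,20)
c=shot('top','t10.png'); s=shot('side','s10.png')
for g in(u:=[(192,287)]):
    k=circ(c,*g,54,78); print(k, ray(c,k[0],k[1],54) if k else 0)
E
```

```text
t 23.4 tcp [468.7  56.   77.4] rpy [3.141e+00 1.000e-03 2.812e+00] q [ 0.12  0.18 -0.55  0.85  0.    0.45] w 40.0 ff 0.0 F [-0.  -0.6 -0.4]
tool shift mm [ -7.1 -13.5  57.4]
(np.float32(187.0), np.float32(293.25), np.float32(36.7), 36.56470588235294) [370.33227973 271.70935495  54.        ]
```

View pics/s10.png

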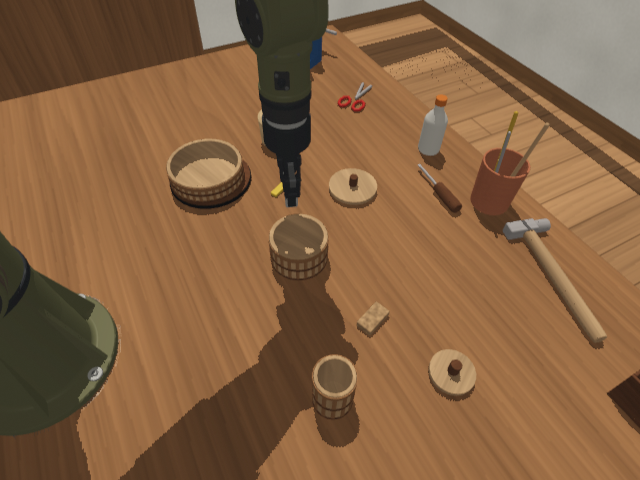

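>>> jog_arm:
  motion:
    - [[0.04,-0.004,-0.007,0,0,0,0],[0.04,-0.003,-0.006,0.01,0,0,0],[0.04,0,0,0.015,0,0,0],[0.04,0,0,0.015,0,0,0],[0.04,0,0,0.01,0,0,0],[0.04,0,0,0.005,0,0,0],[0.04,0,0,0.002,0,0,0],[0.04,0,0,0,0,0,0]]

```text
t: 24.3
tcp_pos: [470.7, 41.1, 19.8]
tool_rot: [-3.141, -0.0, 2.812]
force: [0.0, 0.2, 0.1]
width: 40.3
finger_force: 0.0
```

>>> jog_arm:
  motion:
    - [[0.0,0,0,0,0,0,0],[0.0,0,0,0,0,0,0],[0.0,0,0,0,0,0,0],[0.0,0,0,0,0,0,0],[0.0,0,0,0,0,0,0],[0.0,0,0,0,0,0,0],[0.0,0,0,0,0,0,0],[0.0,0,0,0,0,0,0]]

```text
t: 25.1
tcp_pos: [471.2, 40.8, 20.6]
tool_rot: [-3.141, 0.001, 2.812]
force: [-1.1, -1.8, 6.2]
width: 7.8
finger_force: 76.3
```

>>> jog_arm:
  motion:
    - [[0.0,0,0,-0.005,0,0,0],[0.0,0,0,-0.01,0,0,0],[0.0,0,0,-0.02,0,0,0],[0.0,0,0,-0.02,0,0,0],[0.0,0,0,-0.02,0,0,0],[0.0,0,0,-0.015,0,0,0],[0.0,0,0,-0.01,0,0,0],[0.0,0,0,0,0,0,0]]

```text
t: 25.9
tcp_pos: [471.8, 41.4, 121.5]
tool_rot: [3.14, 0.002, 2.812]
force: [0.7, -0.1, -0.5]
width: 7.9
finger_force: 76.0
```

```bash
python3 - <<'E'
from h import *
go(370.3+.3236*49,271.7+.946*49,118)
E
```

```text
t 25.9 tcp [471.8  41.4 121.5] rpy [3.140e+00 2.000e-03 2.812e+00] q [ 0.09  0.13 -0.49  0.95  0.    0.42] w 7.9 ff 76.0 F [ 0.7 -0.1 -0.5]
tool shift mm [170.5 234.    3.4]
```

>>> jog_arm:
  motion:
    - [[0.0,0.01,0.014,0,0,0,0],[0.0,0.02,0.028,0,0,0,0],[0.0,0.03,0.04,0,0,0,0],[0.0,0.03,0.04,0,0,0,0],[0.0,0.03,0.04,0,0,0,0],[0.0,0.025,0.036,0,0,0,0],[0.0,0.015,0.02,0,0,0,0],[0.0,0.01,0.014,0,0,0,0]]

```text
t: 26.7
tcp_pos: [383.4, 317.4, 119.0]
tool_rot: [-3.141, -0.001, 2.814]
force: [0.8, -0.3, -1.3]
width: 8.3
finger_force: 76.2
```

>>> jog_arm:
  motion:
    - [[0.0,0,0,0,0,0,0],[0.0,0,0,0,0,0,0],[0.0,0,0,0,0,0,0],[0.0,0,0,0,0,0,0],[0.0,0,0,0,0,0,0],[0.0,0,0,0,0,0,0],[0.0,0,0,0,0,0,0],[0.0,0,0,0,0,0,0]]

```text
t: 27.5
tcp_pos: [385.1, 315.6, 120.0]
tool_rot: [3.141, 0.0, 2.812]
force: [-0.4, 0.2, -1.6]
width: 8.0
finger_force: 76.3
```

```bash
python3 - <<'E'
from h import *
go(370.3+.3236*49,271.7+.946*49,38)
s=shot('side','s11.png')
cv2.imwrite('pics/s11c.png',cv2.resize(s['img'][30:260,110:340,::-1],None,fx=2.5,fy=2.5))
E
```

```text
t 27.5 tcp [385.1 315.6 120. ] rpy [3.141 0.    2.812] q [ 0.69  0.18 -0.43  0.96 -0.    1.02] w 8.0 ff 76.3 F [-0.4  0.2 -1.6]
tool shift mm [-0.2  2.7 82. ]
```

View pics/s11c.png

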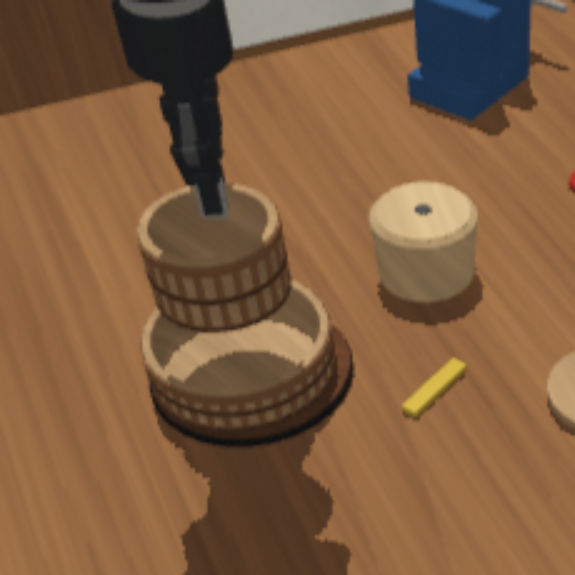

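>>> jog_arm:
  motion:
    - [[0.0,0,0.002,0.01,0,0,0],[0.0,0,0,0.015,0,0,0],[0.0,0,0,0.02,0,0,0],[0.0,0,0,0.015,0,0,0],[0.0,0,0,0.01,0,0,0],[0.0,0,0,0.006,0,0,0],[0.0,0,0,0.004,0,0,0],[0.0,0,0,0,0,0,0]]

```text
t: 28.35
tcp_pos: [385.5, 317.6, 39.7]
tool_rot: [-3.141, -0.0, 2.812]
force: [-0.6, -0.8, -1.9]
width: 8.2
finger_force: 76.2
```

>>> jog_arm:
  motion:
    - [[0.0,0,0,0.001,0,0,0],[0.0,0,0,0.001,0,0,0],[0.0,0,0,0,0,0,0],[0.03,0,0,0,0,0,0],[0.03,0,0,0,0,0,0],[0.03,0,0,0,0,0,0],[0.03,0,0,0,0,0,0],[0.03,0,0,0,0,0,0]]

```text
t: 29.15
tcp_pos: [385.6, 317.6, 38.0]
tool_rot: [3.142, 0.0, 2.812]
force: [0.4, 1.0, -0.6]
width: 30.3
finger_force: 0.0
```

>>> jog_arm:
  motion:
    - [[0.03,0,0,-0.01,0,0,0],[0.03,0,0,-0.02,0,0,0],[0.03,0,0,-0.025,0,0,0],[0.03,0,0,-0.025,0,0,0],[0.03,0,0,-0.02,0,0,0],[0.03,0,0,-0.015,0,0,0],[0.03,0,0,-0.005,0,0,0],[0.03,0,0,0,0,0,0]]

```text
t: 29.95
tcp_pos: [386.1, 318.0, 158.9]
tool_rot: [3.14, 0.001, 2.812]
force: [1.1, -0.2, -0.3]
width: 30.0
finger_force: 0.0
```

```bash
python3 - <<'E'
from h import *
go(380.4,-269.6,160)
E
```

```text
t 29.95 tcp [386.1 318.  158.9] rpy [3.140e+00 1.000e-03 2.812e+00] q [ 0.69  0.15 -0.37  1.04 -0.    1.02] w 30.0 ff 0.0 F [ 1.1 -0.2 -0.3]
tool shift mm [-184.9 -557.8   -1.8]
```

>>> jog_arm:
  motion:
    - [[0.075,-0.01,-0.016,0,0,0,0],[0.075,-0.02,-0.036,0,0,0,0],[0.075,-0.02,-0.036,0,0,0,0],[0.075,-0.02,-0.036,0,0,0,0],[0.075,-0.02,-0.036,0,0,0,0],[0.075,-0.02,-0.036,0,0,0,0],[0.075,-0.02,-0.036,0,0,0,0],[0.075,-0.02,-0.036,0,0,0,0]]

```text
t: 30.75
tcp_pos: [440.0, 13.8, 157.0]
tool_rot: [-3.141, -0.001, 2.812]
force: [0.5, 0.1, -0.4]
width: 75.1
finger_force: 0.0
```

>>> jog_arm:
  motion:
    - [[0.075,-0.01,-0.038,0,0,0,0],[0.075,-0.005,-0.04,0,0,0,0],[0.075,-0.005,-0.04,0,0,0,0],[0.075,-0.005,-0.04,0,0,0,0],[0.075,-0.005,-0.04,0,0,0,0],[0.075,-0.005,-0.04,0,0,0,0],[0.075,0,-0.025,0,0,0,0],[0.075,0,-0.01,0,0,0,0]]

```text
t: 31.55
tcp_pos: [384.0, -255.8, 156.9]
tool_rot: [-3.142, -0.002, 2.809]
force: [0.2, 0.1, -0.1]
width: 75.4
finger_force: 0.0
```

```bash
python3 - <<'E'
from h import *
go(380.4,-269.6,100)
c=read_camera('top')
for z,r,n in((81,53,'medium'),(54,78,'large')):
    k=circ(c,188,292,z,r); print(n,k, ray(c,k[0],k[1],z) if k else 0)
k=circ(c,*OBJ['small']);print(k, ray(c,k[0],k[1],88) if k else 0)
E
```

```text
t 31.55 tcp [ 384.  -255.8  156.9] rpy [-3.142e+00 -2.000e-03  2.809e+00] q [-0.59  0.09 -0.45  1.03 -0.   -0.25] w 75.4 ff 0.0 F [ 0.2  0.1 -0.1]
tool shift mm [ -1.2 -14.2  56.9]
medium (np.float32(183.5), np.float32(294.5), np.float32(25.75), 25.467532467532468) [369.54750242 272.5064723   81.        ]
large (np.float32(187.25), np.float32(292.5), np.float32(36.4), 36.56470588235294) [371.92559517 271.23562004  54.        ]
(np.float32(446.25), np.float32(295.5), np.float32(14.45), 14.509803921568627) [ 380.37742964 -270.13867498   88.        ]
```

>>> jog_arm:
  motion:
    - [[0.075,0,-0.006,0,0,0,0],[0.075,0,-0.005,0,0,0,0],[0.075,0,0,0.01,0,0,0],[0.075,0,0,0.015,0,0,0],[0.075,0,0,0.015,0,0,0],[0.075,0,0,0.01,0,0,0],[0.075,0,0,0,0,0,0],[0.075,0,0,0,0,0,0]]

```text
t: 32.4
tcp_pos: [381.9, -264.2, 107.9]
tool_rot: [3.141, -0.0, 2.812]
force: [0.2, 0.7, -0.3]
width: 75.1
finger_force: 0.0
```

```bash
python3 - <<'E'
from h import *
go(380.4,-269.9,40)
E
```

```text
t 32.4 tcp [ 381.9 -264.2  107.9] rpy [ 3.141 -0.     2.812] q [-0.61  0.13 -0.52  0.92  0.   -0.28] w 75.1 ff 0.0 F [ 0.2  0.7 -0.3]
tool shift mm [-0.5 -5.9 67.9]
```

>>> jog_arm:
  motion:
    - [[0.075,0,-0.003,0,0,0,0],[0.075,0,-0.003,0,0,0,0],[0.075,0,0,0.01,0,0,0],[0.075,0,0,0.015,0,0,0],[0.075,0,0,0.015,0,0,0],[0.075,0,0,0.015,0,0,0],[0.075,0,0,0.009,0,0,0],[0.075,0,0,0.004,0,0,0]]

```text
t: 33.2
tcp_pos: [379.2, -269.9, 38.8]
tool_rot: [3.141, -0.001, 2.812]
force: [0.5, 0.6, -0.1]
width: 74.8
finger_force: 0.0
```

>>> jog_arm:
  motion:
    - [[0.075,0,0,0,0,0,0],[0.04,0,0,0,0,0,0],[0.04,0,0,0,0,0,0],[0.04,0,0,0,0,0,0],[0.04,0,0,0,0,0,0],[0.04,0,0,0,0,0,0],[0.04,0,0,0,0,0,0],[0.04,0,0,0,0,0,0]]
  squeeze: 50

```text
t: 34.0
tcp_pos: [380.8, -270.8, 40.9]
tool_rot: [-3.141, 0.002, 2.812]
force: [-0.9, -0.0, 6.3]
width: 58.7
finger_force: 54.3
```

>>> jog_arm:
  motion:
    - [[0.04,0,0,-0.005,0,0,0],[0.04,0,0,-0.01,0,0,0],[0.04,0,0,-0.02,0,0,0],[0.04,0,0,-0.025,0,0,0],[0.04,0,0,-0.025,0,0,0],[0.04,0,0,-0.02,0,0,0],[0.04,0,0,-0.01,0,0,0],[0.04,0,0,-0.005,0,0,0]]

```text
t: 34.8
tcp_pos: [380.3, -270.6, 161.1]
tool_rot: [-3.141, 0.002, 2.812]
force: [0.5, 0.2, -1.3]
width: 58.5
finger_force: 53.9
```

```bash
python3 - <<'E'
from h import *
go(369.5,272.5,160)
E
```

```text
t 34.8 tcp [ 380.3 -270.6  161.1] rpy [-3.141e+00  2.000e-03  2.812e+00] q [-0.62  0.09 -0.44  1.04 -0.   -0.29] w 58.5 ff 53.9 F [ 0.5  0.2 -1.3]
tool shift mm [1.861e+02 5.103e+02 5.000e-01]
```

>>> jog_arm:
  motion:
    - [[0.04,0.001,0.016,0,0,0,0],[0.04,0.003,0.03,0,0,0,0],[0.04,0.004,0.036,0,0,0,0],[0.04,0.004,0.038,0,0,0,0],[0.04,0.004,0.038,0,0,0,0],[0.04,0.005,0.038,0,0,0,0],[0.04,0.006,0.038,0,0,0,0],[0.04,0.012,0.036,0,0,0,0]]

```text
t: 35.6
tcp_pos: [430.3, -0.6, 159.2]
tool_rot: [-3.141, -0.001, 2.812]
force: [0.5, 0.2, -1.1]
width: 58.7
finger_force: 54.0
```

>>> jog_arm:
  motion:
    - [[0.04,0.02,0.036,0,0,0,0],[0.04,0.025,0.036,0,0,0,0],[0.04,0.025,0.036,0,0,0,0],[0.04,0.025,0.036,0,0,0,0],[0.04,0.025,0.036,0,0,0,0],[0.04,0.016,0.026,0,0,0,0],[0.04,0.008,0.014,0,0,0,0],[0.04,0,0.01,0,0,0,0]]

```text
t: 36.4
tcp_pos: [367.4, 263.0, 159.0]
tool_rot: [-3.14, -0.001, 2.814]
force: [0.4, -0.1, -0.3]
width: 58.6
finger_force: 54.0
```

>>> jog_arm:
  motion:
    - [[0.04,0,0,0,0,0,0],[0.04,0,0,0,0,0,0],[0.04,0,0,0,0,0,0],[0.04,0,0,0,0,0,0],[0.04,0,0,0,0,0,0],[0.04,0,0,0,0,0,0],[0.04,0,0,0,0,0,0],[0.04,0,0,0,0,0,0]]

```text
t: 37.2
tcp_pos: [368.7, 262.0, 159.9]
tool_rot: [3.142, 0.0, 2.812]
force: [-0.4, 0.4, -1.5]
width: 58.7
finger_force: 54.0
```

```bash
python3 - <<'E'
from h import *
go(369.5,272.5,64)
E
```

```text
t 37.2 tcp [368.7 262.  159.9] rpy [3.142 0.    2.812] q [ 0.62  0.07 -0.47  1.03 -0.    0.95] w 58.7 ff 54.0 F [-0.4  0.4 -1.5]
tool shift mm [ 2.6 10.2 95.9]
```

>>> jog_arm:
  motion:
    - [[0.04,0.003,0.005,0,0,0,0],[0.04,0,0.005,0.01,0,0,0],[0.04,0,0,0.02,0,0,0],[0.04,0,0,0.02,0,0,0],[0.04,0,0,0.02,0,0,0],[0.04,0,0,0.014,0,0,0],[0.04,0,0,0.008,0,0,0],[0.04,0,0,0.003,0,0,0]]

```text
t: 38.0
tcp_pos: [368.4, 272.3, 63.7]
tool_rot: [-3.14, -0.001, 2.812]
force: [0.1, -0.1, -1.5]
width: 58.9
finger_force: 54.0
```

>>> jog_arm:
  motion:
    - [[0.04,0,0,0.001,0,0,0],[0.04,0,0,0,0,0,0],[0.04,0,0,0,0,0,0],[0.075,0,0,0,0,0,0],[0.075,0,0,0,0,0,0],[0.075,0,0,0,0,0,0],[0.075,0,0,0,0,0,0],[0.075,0,0,0,0,0,0]]

```text
t: 38.8
tcp_pos: [369.1, 272.5, 64.0]
tool_rot: [3.141, 0.0, 2.812]
force: [-0.1, 0.2, -0.7]
width: 75.2
finger_force: 0.0
```

>>> jog_arm:
  motion:
    - [[0.075,0,0,-0.005,0,0,0],[0.075,0,0,-0.015,0,0,0],[0.075,0,0,-0.02,0,0,0],[0.075,0,0,-0.02,0,0,0],[0.075,0,0,-0.02,0,0,0],[0.075,0,0,-0.015,0,0,0],[0.075,0,0,-0.005,0,0,0],[0.06,0,0,0,0,0,0]]

```text
t: 39.6
tcp_pos: [369.6, 272.9, 164.6]
tool_rot: [3.14, 0.001, 2.812]
force: [-0.2, 1.2, -0.5]
width: 61.9
finger_force: 0.0
```

```bash
python3 - <<'E'
from h import *
go(564.9,-324.4,100)
E
```

```text
t 39.6 tcp [369.6 272.9 164.6] rpy [3.140e+00 1.000e-03 2.812e+00] q [ 0.64  0.07 -0.45  1.05  0.    0.97] w 61.9 ff 0.0 F [-0.2  1.2 -0.5]
tool shift mm [-378.2 -501.9   64.3]
```

>>> jog_arm:
  motion:
    - [[0.04,-0.012,-0.016,0,0,0,0],[0.04,-0.024,-0.032,0,0,0,0],[0.04,-0.027,-0.036,0,0,0,0],[0.04,-0.027,-0.036,0,0,0,0],[0.04,-0.027,-0.036,0,0,0,0],[0.04,-0.027,-0.036,0,0,0,0],[0.04,-0.027,-0.036,0,0,0,0],[0.04,-0.027,-0.036,0,0,0,0]]

```text
t: 40.4
tcp_pos: [470.5, -43.2, 162.9]
tool_rot: [-3.141, -0.001, 2.812]
force: [1.2, 0.5, 0.3]
width: 40.0
finger_force: 0.0
```

>>> jog_arm:
  motion:
    - [[0.04,-0.027,-0.036,0,0,0,0],[0.04,-0.027,-0.036,0,0,0,0],[0.04,-0.027,-0.036,0,0,0,0],[0.04,-0.027,-0.036,0,0,0,0],[0.04,-0.027,-0.036,0,0,0,0],[0.04,-0.025,-0.032,0,0,0,0],[0.04,-0.015,-0.02,0,0,0,0],[0.04,-0.005,-0.006,0,0,0,0]]

```text
t: 41.2
tcp_pos: [563.8, -327.2, 161.9]
tool_rot: [-3.141, -0.002, 2.809]
force: [0.1, 1.0, -0.2]
width: 40.1
finger_force: 0.0
```

>>> jog_arm:
  motion:
    - [[0.04,0,0,0.01,0,0,0],[0.04,0,0,0.02,0,0,0],[0.04,0,0,0.02,0,0,0],[0.04,0,0,0.02,0,0,0],[0.04,0,0,0.01,0,0,0],[0.04,0,0,0,0,0,0],[0.04,0,0,0,0,0,0],[0.04,0,0,0,0,0,0]]

```text
t: 42.0
tcp_pos: [564.9, -324.9, 85.1]
tool_rot: [-3.141, 0.002, 2.812]
force: [0.3, 0.4, -0.1]
width: 39.9
finger_force: 0.0
```

```bash
python3 - <<'E'
from h import *
go(564.9,-324.4,-3)
c=read_camera('top')
for z,r,n in((110,30,'small'),(81,53,'medium'),(54,78,'large')):
    k=circ(c,184 if n!='large' else 187,294,z,r); print(n,k, ray(c,k[0],k[1],z) if k else 0)
s=read_camera('side'); im=s['img'][:,:,::-1].copy()
cv2.imwrite('pics/s12.png',np.hstack([cv2.resize(im[110:230,130:280],None,fx=2.6,fy=2.6),cv2.resize(im[280:400,380:530],None,fx=2.6,fy=2.6)]))
E
```

```text
t 42.0 tcp [ 564.9 -324.9   85.1] rpy [-3.141e+00  2.000e-03  2.812e+00] q [-0.52  0.48 -0.1   0.99  0.   -0.19] w 39.9 ff 0.0 F [ 0.3  0.4 -0.1]
tool shift mm [ 0.3  0.5 88.1]
small (np.float32(179.25), np.float32(295.0), np.float32(14.95), 14.814108674928503) [370.52138217 274.00138459 110.        ]
medium (np.float32(183.5), np.float32(294.5), np.float32(25.775), 25.467532467532468) [369.54750242 272.5064723   81.        ]
large (np.float32(187.0), np.float32(293.0), np.float32(36.75), 36.56470588235294) [370.85934015 271.72703415  54.        ]
```

View pics/s12.png

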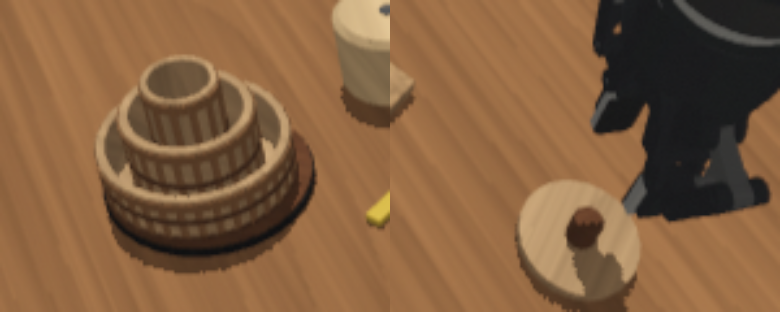

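The three baskets are nested: the small rim is at about (370, 274) and upright. The lid knob is just below the open fingers.

>>> jog_arm:
  motion:
    - [[0.04,0,0,0.01,0,0,0],[0.04,0,0,0.015,0,0,0],[0.04,0,0,0.015,0,0,0],[0.04,0,0,0.015,0,0,0],[0.04,0,0,0.015,0,0,0],[0.04,0,0,0.01,0,0,0],[0.04,0,0,0.006,0,0,0],[0.04,0,0,0.002,0,0,0]]

```text
t: 42.9
tcp_pos: [563.7, -324.6, -5.1]
tool_rot: [3.141, -0.001, 2.812]
force: [-0.5, -0.3, 0.7]
width: 40.5
finger_force: 0.0
```

>>> jog_arm:
  motion:
    - [[0.04,0,0,0,0,0,0],[0.01,0,0,0,0,0,0],[0.01,0,0,0,0,0,0],[0.01,0,0,0,0,0,0],[0.01,0,0,0,0,0,0],[0.01,0,0,0,0,0,0],[0.01,0,0,0,0,0,0],[0.01,0,0,0,0,0,0]]
  squeeze: 40

```text
t: 43.7
tcp_pos: [564.8, -325.2, -3.3]
tool_rot: [-3.141, 0.001, 2.812]
force: [-0.1, -0.2, 6.3]
width: 16.6
finger_force: 39.2
```

>>> jog_arm:
  motion:
    - [[0.01,0,0,-0.005,0,0,0],[0.01,0,0,-0.015,0,0,0],[0.01,0,0,-0.025,0,0,0],[0.01,0,0,-0.03,0,0,0],[0.01,0,0,-0.03,0,0,0],[0.01,0,0,-0.025,0,0,0],[0.01,0,0,-0.015,0,0,0],[0.01,0,0,-0.01,0,0,0]]

```text
t: 44.5
tcp_pos: [564.7, -325.2, 153.5]
tool_rot: [-3.141, 0.002, 2.812]
force: [-0.7, -0.2, -0.3]
width: 16.5
finger_force: 39.1
```

```bash
python3 - <<'E'
from h import *
go(370.2,273.6,150)
E
```

```text
t 44.5 tcp [ 564.7 -325.2  153.5] rpy [-3.141e+00  2.000e-03  2.812e+00] q [-0.52  0.43 -0.01  1.13 -0.   -0.19] w 16.5 ff 39.1 F [-0.7 -0.2 -0.3]
tool shift mm [378.  503.5   2.3]
```

>>> jog_arm:
  motion:
    - [[0.01,0.009,0.012,0,0,0,0],[0.01,0.018,0.024,0,0,0,0],[0.01,0.027,0.036,0,0,0,0],[0.01,0.027,0.036,0,0,0,0],[0.01,0.027,0.036,0,0,0,0],[0.01,0.027,0.036,0,0,0,0],[0.01,0.027,0.036,0,0,0,0],[0.01,0.027,0.036,0,0,0,0]]

```text
t: 45.3
tcp_pos: [465.7, -23.7, 151.0]
tool_rot: [3.142, -0.0, 2.811]
force: [1.2, 1.3, 0.2]
width: 16.6
finger_force: 39.1
```

>>> jog_arm:
  motion:
    - [[0.01,0.027,0.036,0,0,0,0],[0.01,0.027,0.036,0,0,0,0],[0.01,0.027,0.036,0,0,0,0],[0.01,0.027,0.036,0,0,0,0],[0.01,0.027,0.036,0,0,0,0],[0.01,0.024,0.032,0,0,0,0],[0.01,0.015,0.02,0,0,0,0],[0.01,0.01,0.015,0,0,0,0]]

```text
t: 46.1
tcp_pos: [371.6, 269.6, 151.0]
tool_rot: [-3.141, -0.0, 2.814]
force: [-0.3, 0.0, -0.7]
width: 16.5
finger_force: 39.1
```

>>> jog_arm:
  motion:
    - [[0.01,0,0,0,0,0,0],[0.01,0,0,0,0,0,0],[0.01,0,0,0,0,0,0],[0.01,0,0,0,0,0,0],[0.01,0,0,0,0,0,0],[0.01,0,0,0,0,0,0],[0.01,0,0,0,0,0,0],[0.01,0,0,0,0,0,0]]

```text
t: 46.9
tcp_pos: [372.9, 267.9, 150.9]
tool_rot: [3.142, 0.0, 2.811]
force: [0.0, -0.4, -1.2]
width: 16.5
finger_force: 39.1
```

```bash
python3 - <<'E'
from h import *
go(370.2,273.6,102)
E
```

```text
t 46.9 tcp [372.9 267.9 150.9] rpy [3.142 0.    2.811] q [ 0.62  0.09 -0.47  1.02 -0.    0.95] w 16.5 ff 39.1 F [ 0.  -0.4 -1.2]
tool shift mm [ 4.4  4.5 48.9]
```

>>> jog_arm:
  motion:
    - [[0.01,0.002,0.002,0,0,0,0],[0.01,0.002,0.002,0,0,0,0],[0.01,0,0,0.01,0,0,0],[0.01,0,0,0.012,0,0,0],[0.01,0,0,0.012,0,0,0],[0.01,0,0,0.008,0,0,0],[0.01,0,0,0.005,0,0,0],[0.01,0,0,0.001,0,0,0]]

```text
t: 47.7
tcp_pos: [369.9, 272.7, 102.0]
tool_rot: [-3.14, -0.001, 2.812]
force: [-0.9, 0.7, 0.8]
width: 16.6
finger_force: 39.1
```

>>> jog_arm:
  motion:
    - [[0.01,0,0,0.001,0,0,0],[0.01,0,0,0,0,0,0],[0.01,0,0,0,0,0,0],[0.04,0,0,0,0,0,0],[0.04,0,0,0,0,0,0],[0.04,0,0,0,0,0,0],[0.04,0,0,0,0,0,0],[0.04,0,0,0,0,0,0]]

```text
t: 48.5
tcp_pos: [370.4, 273.2, 101.9]
tool_rot: [3.142, 0.0, 2.812]
force: [-0.4, 0.1, 0.7]
width: 39.7
finger_force: 0.0
```

>>> jog_arm:
  motion:
    - [[0.04,0,0,-0.005,0,0,0],[0.04,0,0,-0.015,0,0,0],[0.04,0,0,-0.02,0,0,0],[0.04,0,0,-0.03,0,0,0],[0.04,0.02,-0.02,-0.01,0,0,0],[0.04,-0.03,-0.03,0,0,0,0],[0.04,-0.04,-0.03,0,0,0,0],[0.04,-0.04,-0.03,0,0,0,0]]

```text
t: 49.3
tcp_pos: [420.5, 139.1, 182.8]
tool_rot: [3.14, 0.001, 2.814]
force: [1.5, 1.1, -0.1]
width: 40.0
finger_force: 0.0
```

>>> jog_arm:
  motion:
    - [[0.04,-0.03,-0.04,0,0,0,0],[0.04,-0.03,-0.04,0,0,0,0],[0.04,-0.03,-0.04,0,0,0,0],[0.04,-0.03,-0.04,0,0,0,0],[0.04,-0.02,-0.03,0,0,0,0],[0.04,-0.01,-0.01,0,0,0,0],[0.04,0,0,0,0,0,0],[0.04,0,0,0,0,0,0]]

```text
t: 50.1
tcp_pos: [496.7, -97.1, 181.8]
tool_rot: [3.141, -0.001, 2.812]
force: [-0.1, 0.1, -0.2]
width: 40.2
finger_force: 0.0
```

```bash
python3 - <<'E'
from h import *
c=read_camera('top'); s=read_camera('side')
for z,r,n,u in((118,36,'lid',179),(54,78,'large',187)):
    k=circ(c,u,294,z,r); print(n,k, ray(c,k[0],k[1],z) if k else 0)
# dark knob, both views, z 142 top
for cam,P in((c,(370,274,142)),(s,(370,274,130))):
    u,v=proj(cam,P).round().astype(int); g=cv2.cvtColor(cam['img'],cv2.COLOR_RGB2GRAY)[v-16:v+16,u-16:u+16]
    m=(g<60).astype(np.uint8); n,l,st,ce=cv2.connectedComponentsWithStats(m); 
    print((u,v),[(st[i][4],st[i][:4].tolist(),(ce[i]+(u-16,v-16)).round(1).tolist()) for i in range(1,n) if st[i][4]>15])
print('expect side knob base/top',proj(s,(370,274,118)),proj(s,(370,274,142)))
for n in('wide','mould'):
    k=circ(c,*OBJ[n]); print(n,ray(c,k[0],k[1],OBJ[n][2]) if k else 0)
E
```

```text
lid (np.float32(178.5), np.float32(294.75), np.float32(17.45), 17.913544668587896) [371.59093177 273.519336   118.        ]
large (np.float32(187.25), np.float32(293.25), np.float32(37.0), 36.56470588235294) [370.34434365 271.18260861  54.        ]
(np.int64(175), np.int64(296)) [(np.int32(60), [14, 12, 10, 8], [178.0, 296.0])]
(np.int64(196), np.int64(132)) [(np.int32(82), [12, 12, 10, 11], [196.4, 133.1])]
expect side knob base/top [197.50356605 136.88734409] [195.13829053 126.94277452]
wide [639.6103185  105.08628987  14.        ]
mould [572.40750769 332.72935708  70.        ]
```

```bash
python3 -c "from station import *; print(finish_job())"
```

```text
the job is handed in; nothing more can be done
None
```

The nest is made up and handed in at about 50 s: the three baskets are stacked on the board and the small lid is on top. By camera, the lid was about 2 mm off the small basket's centre and the large basket about 6 mm off the board's centre. The wide lid and mould have not moved; `finish_job()` gave no verdict.

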